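# Hold the fume intake half open behind the solder jig

### The job

The bench fume intake has two ports, each shut by a sprung sliding shutter with an upright black tab. Slide the shutter of the port that has the aluminium solder jig standing in front of it to half its travel, no more than a little past that at any time, and hold it still there against its spring for five seconds; the program finishes while still holding it half open. Leave the other shutter shut and do not disturb the jig, the jar, the bottle or the tin.

Things in the scene. Friction and masses are not known exactly. Their poses are not given: they have to be found in the camera images.
- intake: Fixed grey metal box, 90 (x) x 280 (y) x 100 mm high, yaw within 12 degrees; capped duct stub, 66 mm wide, mid-top up to z = 132. Origin: centre of underside; -x is the front with two ports (windows 60 wide, 50 high, |y| = 10 to 70 mm), +y the left seen from the robot. Black lines on top behind each tab at |y| = 55, 85, 115 mm mark shut, half (longer line), full.
- left_tab (a point): Grip point in the upright black tab of the left (+y) shutter. The tab, 22 mm (intake x) x 12 mm (intake y, the slide direction), stands from z = 105 to 153 mm just in front of the box; the point is mid-tab at z = 135 mm, intake x = -55.5 mm, y = +55 mm when shut. It moves with the shutter.
- right_tab (a point): The same point in the tab of the right shutter, at y = -55 mm of the intake when shut.
- left_shutter (a joint): Travel of the left shutter in m: 0 shut (it rests there), 0.06 fully open, so half is 0.03. It opens outward, along +y of the intake. The spring pulls it shut with 3 N at 0, 10.5 N at half and 18 N at full; it snaps back if let go.
- right_shutter (a joint): Travel of the right shutter in m: the same, but it opens along -y of the intake.
- jig: Solder jig: aluminium block 45 x 100 x 24 mm with two round seats on top, lying on the table roughly parallel to the intake, 70 to 85 mm in front of one of the two ports. Origin at the centre of its underside. It weighs about 0.3 kg. Its side (y in the intake's frame above or below 0) tells which port is wanted. Leave it.
- lug_jar: Round white jar with a blue lid, 55 mm across, 50 mm high, standing in front of the other port. Origin at the centre of its underside. Leave it.
- flux_bottle: Small amber bottle, 41 mm across, 88 mm high, standing 25 to 50 mm beyond the right end of the intake. Origin at the centre of its underside. Leave it.
- tip_tin: Small round light-grey tin, 36 mm across, 27 mm high, on the table in front of the intake's right end. Origin at the centre of its underside. Leave it.

How it is judged:
On the way:
1. the shutter behind the jig is held at half travel for most of five seconds (((y of jig in the frame of intake above 0 m and value of joint left_shutter between 0.0245 and 0.0355 m and value of joint right_shutter below 0.006 m) or (y of jig in the frame of intake below 0 m and value of joint right_shutter between 0.0245 and 0.0355 m and value of joint left_shutter below 0.006 m)) and contact force between the fingers and intake above 3 N), for 4 s.
At the end, for the whole second after the job is handed in: The fingers hold the shutter of the port behind the jig still at half travel, 30 mm +- 5.5 mm, after at least 4 s there, pressing on it with more than 3 N; the other shutter is shut (under 6 mm) and the jig, jar, bottle and tin are within 20 mm of where they stood (((y of jig in the frame of intake above 0 m and value of joint left_shutter between 0.0245 and 0.0355 m and value of joint right_shutter below 0.006 m and velocity of joint left_shutter between -0.01 and 0.01 m/s) or (y of jig in the frame of intake below 0 m and value of joint right_shutter between 0.0245 and 0.0355 m and value of joint left_shutter below 0.006 m and velocity of joint right_shutter between -0.01 and 0.01 m/s)) and contact force between the fingers and intake above 3 N and distance of each of jig, lug_jar, flux_bottle, tip_tin from where it was at the start of the episode below 0.02 m); the arm keeps its last pose, push and grip.
It fails at once if the other port's shutter is opened by more than 10 mm ((y of jig in the frame of intake above 0 m and value of joint right_shutter above 0.01 m) or (y of jig in the frame of intake below 0 m and value of joint left_shutter above 0.01 m)).
It fails at once if the wanted shutter is opened well past half, beyond 45 mm ((y of jig in the frame of intake above 0 m and value of joint left_shutter above 0.045 m) or (y of jig in the frame of intake below 0 m and value of joint right_shutter above 0.045 m)).
It fails at once if the jig, jar, bottle or tin is shifted by more than 20 mm (distance of any of jig, lug_jar, flux_bottle, tip_tin from where it was at the start of the episode above 0.02 m).
It also fails if it takes over 45 s, if anything falls off the work surface, if the arm or the gripper's body presses on something with over 40 N, if the wrist force passes 120 N, or if a joint passes its speed limit or range.

### The arm

A 6-joint arm with a two-finger parallel gripper is mounted at the origin on a cart in front of the work surface, level with it; the furniture and walls round the work are solid. World frame = base frame: x ahead of the robot, y to its left, z up, the work surface at z = 0. Lengths are in m, angles in rad, forces in N, time in s.
With the tool pointing down it reaches from about 0.35 to 0.95 m from the base axis. Payload 17.4 kg.
Tool frame: the origin (TCP) lies at the very end of the fingers, on their centre line; the grasp point (between the pads) lies 19 mm behind it; z points along the fingers, y is the line along which they close (so a half turn about z gives the same grasp; the last joint's range is limited). The gripper opens to 93 mm and grips with 3 to 60 N. Pads are 15 mm wide; open, the fingers measure 128 mm over their backs; the gripper's body (75 mm by 188 mm) begins 65 mm behind the grasp point.
Start: joints at [-1.259, 0.116, 1.442, -0, 1.584, -0.038], TCP at [0.231, -0.634, 0.219] pointing down, gripper open.
Joint ranges: [-2.83, 2.83], [-0.83, 2.19], [0.07, 2.5], [-1.14, 4.28], [0.01, 3], [-2.97, 2.97]. Speed limits (rad/s): [1.89, 1.89, 2.22, 3.14, 3.14, 3.14].

### API

Orientations are given as a rotation vector (axis times angle).
In Python, from bench import observe, get_image, finish_job, spot_in, outline_of gives the robot as it stands.
- The arm moves only by the tool arm_command, never from a script. Its argument "targets" is a list of rows, each a list of 5 numbers: the opening, from -1 (shut) to 1 (fully open), then the shift along the tool's x, y, z each as a share of 2.5 cm, from -1 to 1, then the turn about the tool's z as a share of 0.12 rad, from -1 to 1. In form: [[grip, dx, dy, dz, yaw], ...]. A call has 1 to 12 rows; each row shifts and turns the commanded pose from where the row before left it, along the tool's axes as they then stand; what a row does not reach is not made up. A row lasts 1/8 s, in which the tool goes at most 62.5 mm and 10.7 degrees, less where a joint would pass 70% of its speed; a pose out of reach is approached as far as the arm can. A call with a number of a shift or a turn outside -1 to 1 is refused whole. A call with a gripper value outside its range is refused whole. The fingers move at their own pace and stop on an object; "force" is the grip in N (left out, the last holds). Time passes only in rows, so rows that do not move let the fingers close. It gives the time, the measured TCP pose, the force, the opening and the grip force at its end, in the units of the state.
- observe(): the state, without advancing time (a new reading comes with each control period).
- get_image(name): name is "scene" or "top" or "wrist"; returns a dict with "img" (420x560x3 uint8, red, green, blue), "K" (3x3 intrinsics, pixels), "rvec" (rotation vector, rad) and "tvec" (3), from world to camera coordinates, as OpenCV has them. Camera axes: x right, y down, z forward; pixel columns grow to the right and rows downward; lengths in m; the calibration is good to about 2 mm. The wrist camera is an equidistant fisheye: a pixel r from the principal point sees the ray r / f radians off the axis. A picture is of the moment at which its call begins. There is no depth.
- finish_job(): hands the job in; it is judged then, once.
Trained networks look in the newest picture that a camera, given by its name, has taken for a name from the list of things; names that differ only in an ending like _2 or _b are one class to them, and where a whole thing is asked for, a point or a joint stands for the part that bears it (a point fixed in the world has none). Each returns a list of dicts, best first, with "score" (0 to 1); they miss things now and then, are a little off and sometimes report something else, mostly with a low value. They report only what shows in the picture. A call takes as long as a camera call.
- spot_in(target, camera): "xy" ([column, row] in pixels, amid what is visible of it).
- outline_of(target, camera): "mask" (420x560 bool, what is visible of it) and "xy" ([column, row] in pixels, amid what is visible of it).
The state is a dict: "time": time; "joints": joint angles; "dq": joint speeds; "joint_torque": joint torques, N m; "tcp_pos": TCP position; "ee_rot": TCP orientation; "force": force on the tool from outside, world axes, zero at the start; "moment": the same for the moment, N m; "grip_width": finger opening in m; "finger_force": force on a finger pad.
Only numpy, scipy, OpenCV 4.12 (cv2) and the standard library are available. Lean on these libraries where they do the work, as an engineer would, in place of code of your own. Each camera call takes 0.05 s, during which the arm holds its last target. There are 200 camera calls.

## Working session

There is one attempt and no reset: what is moved stays moved. The work goes in short steps, Python scripts to look and compute and a tool call to move; the robot and the scene stay as the last step left them, time stands still between calls to the robot, and variables do not carry over. Pictures are saved under pics/ and viewed, at most 10 in all, crops included, and the job is handed in when it is done.

Besides the shell and the picture viewer there is one more tool, called after "Request:" as a command line: name --pt "numbers of a row" for each row, then --argument value for the rest. arm_command: Moves the arm, as the interface text tells. Its arguments: {"type":"object","properties":{"targets":{"type":"array"},"force":{"type":"number"}},"required":["targets"]}

```bash
mkdir -p pics; cat > h.py <<'E'
import numpy as np,cv2
from bench import *
from scipy.spatial.transform import Rotation as R
def ray(c,uv):
    K=np.array(c['K']);r=R.from_rotvec(np.ravel(c['rvec'])).as_matrix();t=np.ravel(c['tvec'])
    return -r.T@t, r.T@(np.linalg.inv(K)@np.array([uv[0],uv[1],1.]))
def atz(c,uv,z):
    o,d=ray(c,uv);return o+d*(z-o[2])/d[2]
def proj(c,p):
    return cv2.projectPoints(np.array(p,float).reshape(-1,3),np.ravel(c['rvec']),np.ravel(c['tvec']),np.array(c['K']),None)[0].reshape(-1,2)
E
python3 - <<'E'
from h import *
ims={n:get_image(n) for n in('top','scene')}
for n,c in ims.items():
    cv2.imwrite(f'pics/{n}0.png',cv2.cvtColor(c['img'],cv2.COLOR_RGB2BGR))
    for t,z in dict(intake=.1,left_tab=.153,right_tab=.153,jig=.024,lug_jar=.05,flux_bottle=.088,tip_tin=.027).items():
        for s in spot_in(t,n)[:2]: print(n,t,np.round(s['xy']),round(s['score'],2),atz(c,s['xy'],z).round(3))
o=observe();print(o['tcp_pos'],o['ee_rot'],R.from_rotvec(o['ee_rot']).as_matrix().round(3),o['grip_width'],o['force'])
E
```

```text
top intake [253. 193.] 0.79 [0.554 0.181 0.1  ]
top intake [222. 219.] 0.55 [0.511 0.231 0.1  ]
top left_tab [223. 216.] 0.53 [0.508 0.225 0.153]
top left_tab [350. 264.] 0.35 [0.431 0.03  0.153]
top right_tab [281. 219.] 0.58 [0.501 0.136 0.153]
top lug_jar [288. 265.] 0.91 [0.439 0.123 0.05 ]
top lug_jar [286. 221.] 0.46 [0.514 0.126 0.05 ]
top flux_bottle [366. 220.] 0.65 [ 0.509 -0.008  0.088]
top tip_tin [351. 262.] 0.57 [0.444 0.012 0.027]
scene intake [286. 250.] 0.96 [0.579 0.18  0.1  ]
scene left_tab [322. 213.] 0.6 [0.529 0.235 0.153]
scene right_tab [261. 204.] 0.45 [0.521 0.131 0.153]
scene jig [319. 208.] 0.89 [0.454 0.236 0.024]
scene lug_jar [266. 193.] 0.89 [0.444 0.131 0.05 ]
scene flux_bottle [183. 224.] 0.8 [ 0.543 -0.009  0.088]
scene tip_tin [214. 194.] 0.82 [0.445 0.026 0.027]
[ 0.23132518 -0.63413389  0.21865791] [ 3.09364666e+00  5.46615656e-01 -1.57659321e-05] [[ 0.939  0.343 -0.   ]
 [ 0.343 -0.939 -0.   ]
 [-0.     0.    -1.   ]] 0.09288699461504944 [-0.69458367  0.1816196  -0.25835235]
```

View pics/top0.png

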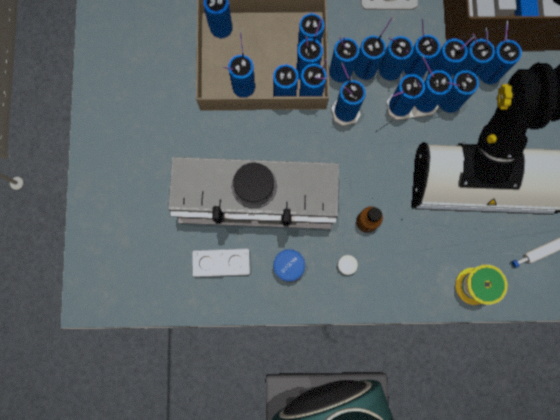

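View pics/scene0.png

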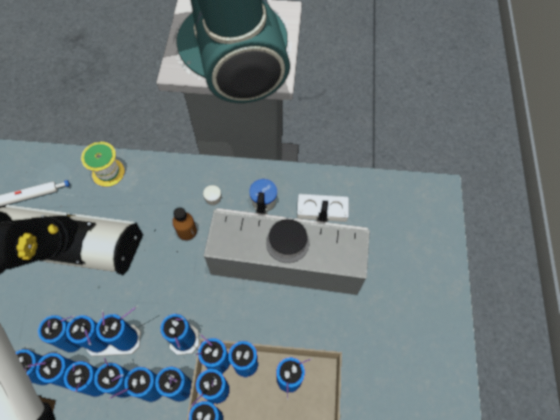

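The jig is in front of the left port (top view: jig at (220,262), jar at (288,265)), so the left shutter is the one to open. Its tab is at about (217,214) in the top view. Next I'll refine the intake pose and check the height of the white tube near the path.

```bash
python3 - <<'E'
from h import *
ims={n:get_image(n) for n in('top','scene')}
t=ims['top']['img'][150:235,160:345];s=ims['scene']['img'][190:295,195:380]
o=np.vstack([cv2.resize(a,None,fx=3,fy=3,interpolation=cv2.INTER_CUBIC) for a in(t,s)])
cv2.imwrite('pics/crop.png',cv2.cvtColor(o,cv2.COLOR_RGB2BGR))
def tri(a,b):
    A=np.zeros((3,3));B=np.zeros(3)
    for o,d in(ray(ims['top'],a),ray(ims['scene'],b)):
        d/=np.linalg.norm(d);P=np.eye(3)-np.outer(d,d);A+=P;B+=P@o
    return np.linalg.solve(A,B).round(3)
print('tube end',tri((421,177),(128,246)),'spool',tri((488,284),(100,155)),'jar',tri((288,265),(263,188)),'tabs',tri((217,212),(323,207)),tri((286,214),(261,200)))
for n in ims: print(n,ray(ims[n],(280,210))[0].round(2))
E
```

```text
tube end [ 0.586 -0.108  0.067] spool [ 0.4   -0.208  0.068] jar [0.438 0.123 0.056] tabs [0.515 0.235 0.146] [0.511 0.128 0.145]
top [0.37 0.15 0.98]
scene [0.89 0.19 0.88]
```

View pics/crop.png

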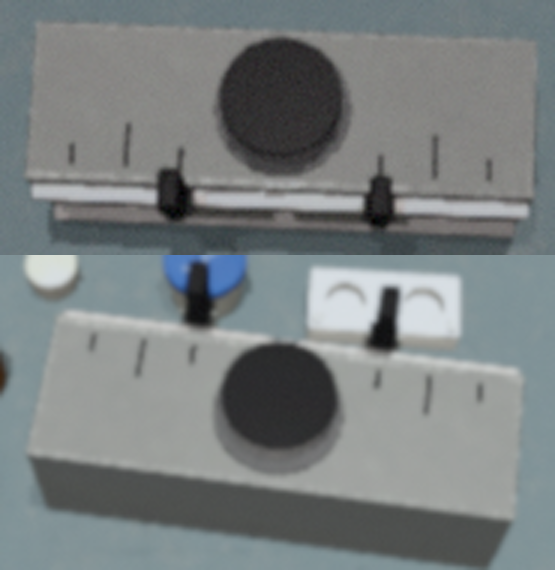

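The crop shows the four box-top corners in both views, e.g. top-crop (37,23), (536,42), (530,195), (28,177), and both tabs shut on their short lines. I'll fit the intake pose to these points.

```bash
python3 - <<'E'
from h import *
from scipy.optimize import least_squares
ims={n:get_image(n) for n in('top','scene')}
L=np.array([[.045,.14,.1],[.045,-.14,.1],[-.045,-.14,.1],[-.045,.14,.1]])
obs={'top':np.array([[37,23],[536,42],[530,195],[28,177]])/3+[160,150],
 'scene':(np.array([[512,518],[32,457],[62,313],[520,368]])-[0,255])/3+[195,190]}
W=lambda p,X:X@R.from_euler('z',p[2]).as_matrix().T+[p[0],p[1],0]
f=lambda p,ns=('top','scene'):np.concatenate([(proj(ims[n],W(p,L))-obs[n]).ravel() for n in ns])
for ns in (('top',),('scene',),('top','scene')):
    r=least_squares(f,[.56,.18,0],args=(ns,));print(ns,r.x.round(4),np.abs(r.fun).max().round(2))
p=r.x;T=W(p,np.array([[-.0555,.055,.135]]));print('tab',T)
for n in ims: print(n,'tabtop proj',proj(ims[n],W(p,np.array([[-.0555,.055,.153],[-.0555,-.055,.153]]))).round(1))
E
```

```text
('top',) [ 0.5658  0.178  -0.0502] 1.38
('scene',) [ 0.5653  0.1818 -0.0405] 1.86
('top', 'scene') [ 0.5656  0.1798 -0.0464] 3.01
tab [[0.5126876  0.23728235 0.135     ]]
top tabtop proj [[214.9 212.7]
 [286.  215.1]]
scene tabtop proj [[324.3 204.1]
 [259.7 196.1]]
```

Request:
arm_command --pt "1 0.4 -0.5 -0.3 0" --pt "1 0.75 -0.95 -0.3 0" --pt "1 0.75 -0.95 -0.3 0" --pt "1 0.75 -0.95 -0.3 0" --pt "1 0.75 -0.95 0 0" --pt "1 0.75 -0.95 0 0" --pt "1 0.75 -0.95 0 0" --pt "1 0.75 -0.95 0 0" --pt "1 0.75 -0.95 0 0" --pt "1 0.75 -0.95 0 0" --pt "1 0.75 -0.95 0 0" --pt "1 0.75 -0.95 0 0" --force 40

```text
time: 2.5
tcp_pos: [0.3407, -0.3012, 0.2492]
ee_rot: [3.093, 0.547, 0.001]
force: [0.7, -0.8, -0.8]
grip_width: 0.0936
finger_force: 0.0
```

Request:
arm_command --pt "1 0.75 -0.95 0 0" --pt "1 0.75 -0.95 0 0" --pt "1 0.75 -0.95 0 0" --pt "1 0.75 -0.95 0 0" --pt "1 0.75 -0.95 0 0" --pt "1 0.75 -0.95 0 0" --pt "1 0.75 -0.95 0 0" --pt "1 0.75 -0.95 0 0" --pt "1 0.75 -0.95 0 0" --pt "1 0.75 -0.95 0 0" --pt "1 0.75 -0.95 0 0" --pt "1 0.75 -0.95 0 0"

```text
time: 4.0
tcp_pos: [0.4539, 0.0435, 0.2492]
ee_rot: [3.094, 0.547, 0.002]
force: [0.3, -0.5, -0.4]
grip_width: 0.0928
finger_force: 0.0
```

Request:
arm_command --pt "1 0 0 0 0.8" --pt "1 0 0 0 0.8" --pt "1 0 0 0 0.8" --pt "1 0 0 0 0.8" --pt "1 0 0 0 0.1" --pt "1 0 0 0 0" --pt "1 0 0 0 0"

```text
time: 4.88
tcp_pos: [0.4542, 0.0421, 0.2487]
ee_rot: [-3.141, 0.07, -0.0]
force: [0.5, 0.2, -0.1]
grip_width: 0.093
finger_force: 0.0
```

Request:
arm_command --pt "1 0.2 -0.86 0 0" --pt "1 0.2 -0.9 0 0" --pt "1 0.2 -0.9 0 0" --pt "1 0.2 -0.9 0 0" --pt "1 0.2 -0.9 0 0" --pt "1 0.2 -0.9 0 0" --pt "1 0.2 -0.9 0 0" --pt "1 0.2 -0.9 0 0" --pt "1 0.2 -0.5 0 0" --pt "1 0.2 -0.2 0 0" --pt "1 0 0 0 0"

```text
time: 6.25
tcp_pos: [0.5137, 0.2359, 0.2485]
ee_rot: [3.141, -0.073, -0.0]
force: [0.5, -1.2, -0.0]
grip_width: 0.0929
finger_force: 0.0
```

```bash
python3 - <<'E'
from h import *
o=observe();print(o['tcp_pos'],o['ee_rot'],o['joints'])
c=get_image('wrist');img=c['img'].copy();K=np.array(c['K']);r=R.from_rotvec(np.ravel(c['rvec'])).as_matrix()
p=[.5656,.1798,-.0464]
def pw(X):
    q=r@np.array(X)+np.ravel(c['tvec']);th=np.arctan2(np.hypot(*q[:2]),q[2]);u=q[:2]/np.hypot(*q[:2])*th
    return [K[0,0]*u[0]+K[0,2],K[1,1]*u[1]+K[1,2]]
W=lambda X:R.from_euler('z',p[2]).as_matrix()@np.array(X)+[p[0],p[1],0]
for L in [[-.0665,.049,.153],[-.0665,.061,.153],[-.0445,.049,.153],[-.0445,.061,.153],[-.0665,-.055,.153],[-.045,.14,.1],[-.045,-.14,.1]]:
    u=np.array(pw(W(L)));print(L,u.round(1));cv2.circle(img,tuple(u.round().astype(int)),2,(255,0,0),-1)
for t in('left_tab','right_tab'):print(t,[(np.round(s['xy']),round(s['score'],2)) for s in spot_in(t,'wrist')[:2]])
cv2.imwrite('pics/w1.png',cv2.cvtColor(img,cv2.COLOR_RGB2BGR))
E
```

```text
[0.51367912 0.23590958 0.2484829 ] [ 3.14051568e+00 -7.25354807e-02 -4.96339053e-04] [ 3.85446640e-01 -1.29494611e-01  1.63797299e+00 -9.43325328e-05
  1.63349937e+00  2.00242222e+00]
[-0.0665, 0.049, 0.153] [282.6 226.8]
[-0.0665, 0.061, 0.153] [268.5 226.8]
[-0.0445, 0.049, 0.153] [282.7 201.7]
[-0.0445, 0.061, 0.153] [268.3 201.7]
[-0.0665, -0.055, 0.153] [398.7 226. ]
[-0.045, 0.14, 0.1] [192.1 189.7]
[-0.045, -0.14, 0.1] [453.1 191.3]
left_tab [(array([278., 205.]), 0.56)]
right_tab [(array([277., 204.]), 0.64), (array([394., 205.]), 0.6)]
```

View pics/w1.png

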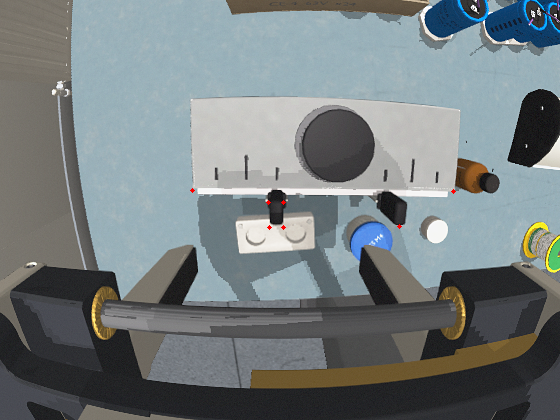

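The wrist picture shows the left tab's top at about (270–285, 200–223). That is within 3 mm of the model, and the tool is aligned, so I'll descend and grip.

Request:
arm_command --pt "1 0.08 0 0.4 0" --pt "1 0 0 0.8 0" --pt "1 0 0 0.8 0" --pt "1 0 0 0.8 0" --pt "1 0 0 0.8 0" --pt "1 0 0 0.8 0" --pt "1 0 0 0.5 0" --pt "1 0 0 0.3 0" --pt "1 0 0 0 0" --pt "1 0 0 0 0"

```text
time: 7.65
tcp_pos: [0.5157, 0.236, 0.1193]
ee_rot: [-3.14, 0.073, -0.001]
force: [0.2, -0.6, 1.1]
grip_width: 0.0931
finger_force: 0.0
```

Request:
arm_command --pt "-1 0 0 0 0" --pt "-1 0 0 0 0" --pt "-1 0 0 0 0" --pt "-1 0 0 0 0" --pt "-1 0 0 0 0" --pt "-1 0 0 0 0" --pt "-1 0 0 0 0" --pt "-1 0 0 0 0" --force 40

```text
time: 8.65
tcp_pos: [0.5154, 0.2359, 0.1187]
ee_rot: [3.141, -0.073, 0.0]
force: [0.7, -0.1, 0.2]
grip_width: 0.0175
finger_force: 0.0
```

Request:
arm_command --pt "-1 0 0 0 0" --pt "-1 0 0 0 0" --pt "-1 0 0 0 0" --pt "-1 0 0 0 0"

```text
time: 9.15
tcp_pos: [0.5154, 0.2373, 0.1187]
ee_rot: [-3.138, 0.072, -0.001]
force: [1.7, 13.1, -2.2]
grip_width: 0.0117
finger_force: 40.0
```

Gripped at width 11.7 mm. The TCP settled at y = 0.2373 with the shutter shut. I'll slide it gently.

Request:
arm_command --pt "-1 0 -0.15 0 0" --pt "-1 0 -0.15 0 0" --pt "-1 0 -0.15 0 0" --pt "-1 0 -0.15 0 0" --pt "-1 0 -0.15 0 0" --pt "-1 0 -0.15 0 0" --pt "-1 0 -0.15 0 0" --pt "-1 0 -0.15 0 0" --pt "-1 0 0 0 0" --pt "-1 0 0 0 0"

```text
time: 10.4
tcp_pos: [0.5169, 0.2652, 0.1186]
ee_rot: [3.139, -0.073, -0.0]
force: [-0.5, -9.2, 2.1]
grip_width: 0.0119
finger_force: 40.0
```

```bash
python3 - <<'E'
from h import *
o=observe();print(o['tcp_pos'],o['force'],o['grip_width'],o['finger_force'])
t=get_image('top')['img'][150:235,160:345];s=get_image('wrist')['img'][90:240,180:470]
o=[cv2.resize(a,(740,int(a.shape[0]*740/a.shape[1])),interpolation=cv2.INTER_CUBIC)[:h] for a,h in((t,220),(s,380))]
cv2.imwrite('pics/c2.png',cv2.cvtColor(np.vstack(o),cv2.COLOR_RGB2BGR))
E
```

```text
[0.51686605 0.26519409 0.11861019] [-0.50592791 -9.18954262  2.06108681] 0.011860201919513168 40.00430524349213
```

View pics/c2.png

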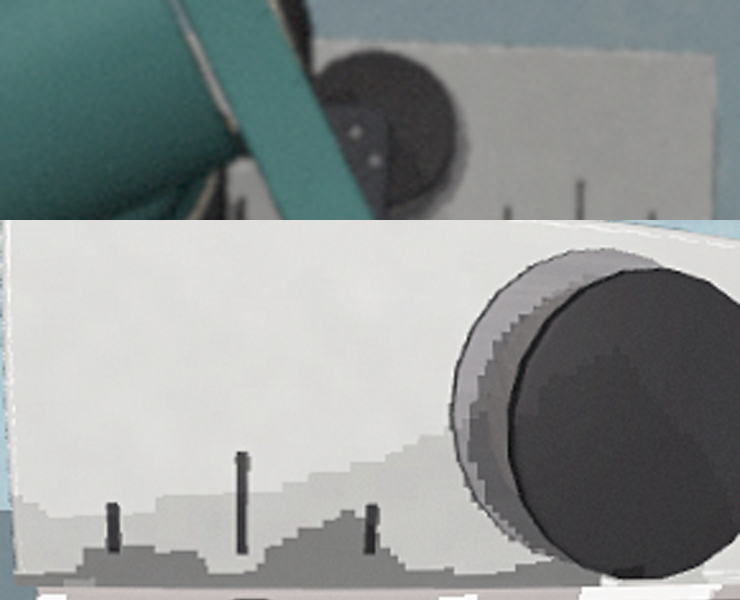

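The tab's edge (about col 250) sits about 2 mm short of the long half line (col 242), which matches the 28 mm of TCP travel. I'll add 2 mm and hold.

Request:
arm_command --pt "-1 0 -0.04 0 0" --pt "-1 0 -0.04 0 0" --pt "-1 0 0 0 0" --pt "-1 0 0 0 0" --pt "-1 0 0 0 0" --pt "-1 0 0 0 0" --pt "-1 0 0 0 0" --pt "-1 0 0 0 0" --pt "-1 0 0 0 0" --pt "-1 0 0 0 0" --pt "-1 0 0 0 0" --pt "-1 0 0 0 0"

```text
time: 12.0
tcp_pos: [0.517, 0.2671, 0.1186]
ee_rot: [3.139, -0.073, -0.0]
force: [0.3, -10.2, 1.7]
grip_width: 0.0117
finger_force: 40.0
```

Request:
arm_command --pt "-1 0 0 0 0" --pt "-1 0 0 0 0" --pt "-1 0 0 0 0" --pt "-1 0 0 0 0" --pt "-1 0 0 0 0" --pt "-1 0 0 0 0" --pt "-1 0 0 0 0" --pt "-1 0 0 0 0" --pt "-1 0 0 0 0" --pt "-1 0 0 0 0" --pt "-1 0 0 0 0" --pt "-1 0 0 0 0"

```text
time: 13.5
tcp_pos: [0.517, 0.2671, 0.1186]
ee_rot: [3.139, -0.073, -0.0]
force: [0.4, -9.9, 1.3]
grip_width: 0.0117
finger_force: 40.0
```

Request:
arm_command --pt "-1 0 0 0 0" --pt "-1 0 0 0 0" --pt "-1 0 0 0 0" --pt "-1 0 0 0 0" --pt "-1 0 0 0 0" --pt "-1 0 0 0 0" --pt "-1 0 0 0 0" --pt "-1 0 0 0 0" --pt "-1 0 0 0 0" --pt "-1 0 0 0 0" --pt "-1 0 0 0 0" --pt "-1 0 0 0 0"

```text
time: 15.0
tcp_pos: [0.517, 0.2671, 0.1186]
ee_rot: [3.139, -0.073, -0.0]
force: [0.1, -9.3, 1.6]
grip_width: 0.0119
finger_force: 40.0
```

Request:
arm_command --pt "-1 0 0 0 0" --pt "-1 0 0 0 0" --pt "-1 0 0 0 0" --pt "-1 0 0 0 0" --pt "-1 0 0 0 0" --pt "-1 0 0 0 0" --pt "-1 0 0 0 0" --pt "-1 0 0 0 0" --pt "-1 0 0 0 0" --pt "-1 0 0 0 0" --pt "-1 0 0 0 0" --pt "-1 0 0 0 0"

```text
time: 16.5
tcp_pos: [0.517, 0.2671, 0.1186]
ee_rot: [3.139, -0.073, -0.0]
force: [0.1, -9.6, 2.1]
grip_width: 0.0121
finger_force: 40.0
```

```bash
python3 - <<'E'
from h import *
o=observe();print(o['time'],o['tcp_pos'],o['force'],o['grip_width'],o['finger_force'])
s=get_image('wrist')['img'];cv2.imwrite('pics/w3.png',cv2.cvtColor(s,cv2.COLOR_RGB2BGR))
E
```

```text
16.5 [0.5169636  0.26705682 0.11858712] [ 0.08093687 -9.63268731  2.07126058] 0.012094441693280746 40.00395655632019
```

View pics/w3.png

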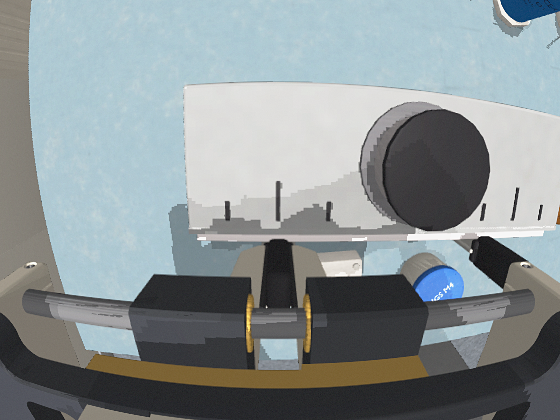

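The tab at (278,245) is on the long half line (278,200). The right tab is still shut, and the shutter has been held still at about 10 N for over 5 s.

```bash
python3 -c "
from bench import *
print(finish_job())"
```

```text
the job is handed in; nothing more can be done
None
```

I slid the left shutter, the one behind the jig, to about 30 mm (half travel), held it still there for over 5 s at about 10 N, and handed the job in with the fingers still gripping it; the right shutter looked shut in the last picture and nothing else was touched as far as I could see, though `finish_job` gave no verdict.

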